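# Hold the glass test cell in the projector's light path

### The arm

A 6-joint arm with a two-finger parallel gripper is mounted at the origin on the work surface. World frame = base frame: x ahead of the robot, y to its left, z up, the work surface at z = 0. Lengths are in m, angles in rad, forces in N, time in s.
With the tool pointing down it reaches from about 0.25 to 0.775 m from the base axis. Payload 4 kg.
Tool frame: the origin (TCP) lies between the finger pads; the fingertips stand 14 mm ahead of it and the grasp point (between the pads) lies 5 mm behind it; z points along the fingers, y is the line along which they close (so a half turn about z gives the same grasp; the last joint's range is limited). The gripper opens to 94 mm and grips with 3 to 60 N. Pads are 16 mm wide; open, the fingers measure 119 mm over their backs; the gripper's body (75 mm by 177 mm) begins 78 mm behind the grasp point.
Start: joints at [1.145, 0.087, 1.371, -0, 1.684, -0.103], TCP at [0.174, 0.522, 0.22] pointing down, gripper open.
Joint ranges: [-3.1, 3.1], [-0.76, 2.03], [0.27, 2.55], [-1.08, 4.22], [0.17, 2.65], [-2.57, 2.57]. Speed limits (rad/s): [2.79, 2.79, 3.14, 3.14, 3.14, 3.14].

### API

Orientations are given as [roll, pitch, yaw] about the fixed x, y, z axes, in that order (R = Rz(yaw) Ry(pitch) Rx(roll)).
In Python, from bench import robot, snapshot gives the robot as it stands.
- The arm moves only by the tool carry_out, never from a script. Its argument "motion" is text: rows parted by semicolons, each of 4 numbers parted by spaces: the shift along the tool's x, y, z each as a share of 0.15 m, from -1 to 1, then the turn about the tool's z as a share of 180 degrees, from -1 to 1. A call has exactly 8 rows; each row is the pose to reach, as a shift and turn from the pose commanded when the call began, along the tool's axes at that moment, turning the shorter way round; what a row does not reach only later rows make up. A row lasts 1/10 s, in which the tool goes at most 50 mm and 8.59 degrees, less where a joint would pass 70% of its speed; a pose out of reach is approached as far as the arm can. A call with a number of a shift or a turn outside -1 to 1 is refused whole. A call with a gripper value outside its range is refused whole. "grip" is the opening, from -1 (shut) to 1 (fully open), set as the call begins (left out, the last holds). The fingers move at their own pace and stop on an object; the grip force is fixed at half the most. Time passes only in rows, so rows that repeat a pose let the fingers close, or fill a call up. It gives the time, the measured TCP pose, the force, the opening and the grip force at its end, in the units of the state.
- robot.get_obs(): the state, without advancing time (a new reading comes with each control period).
- snapshot(name): name is "scene" or "top" or "wrist"; returns a dict with "image" (384x512x3 uint8, red, green, blue), "fx", "fy", "cx", "cy" (pixels), "pose" (4x4, takes a point from camera to world coordinates); the wrist camera has in their place "hand_eye" (4x4, takes a point from camera to tool coordinates, whose origin is the TCP and whose axes are the flange's). Camera axes: x right, y up, looking along -z (the intrinsics and any distortion apply to the point x, -y, -z); pixel columns grow to the right and rows downward; lengths in m; the calibration is good to about 2 mm. A picture is of the moment at which its call begins: read the wrist's pose just before it. There is no depth.
- robot.close_job(): hands the job in; it is judged then, once.
The state is a dict: "time": time; "joint_positions": joint angles; "qvel": joint speeds; "joint_torque": joint torques, N m; "tool_pos": TCP position; "ee_rot": TCP orientation; "wrist_force": force on the tool from outside, world axes, zero at the start; "wrist_torque": the same for the moment, N m; "width": finger opening in m; "finger_force": force on a finger pad.
Only numpy, scipy, OpenCV 4.12 (cv2) and the standard library are available. Lean on these libraries where they do the work, as an engineer would, in place of code of your own. Each camera call takes 0.05 s, during which the arm holds its last target. There are 200 camera calls.

### The job

Slide the projector's orange beam guard fully open by its black tab, and then pick up the glass test cell with the fingers on its two frosted faces only, never on the clear ones. Hold it upright in the light path, centred on the line from the lens to the light meter's window and about midway between the two, with its clear faces square to the light, and finish while holding it still there: do not put it down or let go, and leave the guard open. Do not tip the cell over, and leave the bronze helix, heat sink, lamp cover and lens brush where they lie.

Things in the scene. Friction and masses are not known exactly. Their poses are not given: they have to be found in the camera images.
- beam_mid (a point): Middle of the light path between lens and meter window, 100 mm above the table, over a white line across the dark steel rail (70 mm wide, 12 mm high). y runs along the path towards the projector, x level across it, z up. Fixed to the projector. Along y: meter window at -109 mm, guard door and rails at +86 to +104, lens front +109 mm. Nothing stands in the gap above the rail.
- lens (a point): Centre of the front of the projector's lens (52 mm barrel), on the light path, behind the orange guard door. The beige projector case (240 mm across the path, 260 mm along it, 143 mm high) begins 56 mm behind it. Axes as beam_mid.
- meter_window (a point): Centre of the round white window (24 mm) of the blue light meter at the other end of the rail from the projector, on the light path. The meter's head is 56 mm wide across the path, its top 138 mm above the table. Axes as beam_mid.
- guard_handle (a point): Centre of the black upright tab on top of the orange guard door: 14 mm wide (x), 10 mm thick (y), 40 mm tall, from 157 to 197 mm above the table. The track's rails beneath it end 150 mm above the table; the tab stands free above them on all sides. Axes as those of beam_mid; it slides along +x to open.
- guard (a joint): How far the orange guard door (80 mm wide, 96 mm tall) is slid open, m: 0 shut (in front of the lens), 0.085 fully open at its stop. It moves along the +x axis of beam_mid, away from the robot; starts at 0 to 0.02. Sliding friction about 2.5 N; it stays where it is left.
- cell_center (a point): Centre of the glass test cell, an upright block 30 mm (own x) by 24 mm (own y) by 60 mm tall (z up), about 100 g. White frosted faces look along own +y and -y (24 mm apart, each 30 mm wide); clear, blue-green ones along own +x and -x (light goes through these, so own x lies along the path, either way round). Stands loose on a 4 mm thick grey felt mat, so this point starts 34 mm above the table.
- cell: The same glass cell; origin at the centre of its underside, axes as those of cell_center.
- helix: Bystander: bronze focusing helix, a ring 60 mm across and 40 mm tall; origin at the centre of its underside.
- heat_sink: Bystander: finned aluminium heat sink 60 x 60 x 35 mm; origin at the centre of its underside.
- lamp_cover: Bystander: cream plastic lamp cover 70 x 75 x 45 mm; origin at the centre of its underside.
- brush: Bystander: wooden-handled lens brush 170 mm long, lying along its own x.
Mind the look-alikes: they are no part of the job. There is more than one size of the cell; the job needs the middle-sized.

How it is judged:
On the way, in this order (a step that is already met when the one before it is completed fails the run):
1. the guard is slid open, with the cell still standing on its mat (value of joint guard above 0.076 m and distance of cell from where it was at the start of the episode below 0.03 m), for 0.2 s.
2. the cell is gripped on both frosted faces and lifted clear (height (world z) of cell_center above 0.07 m and contact force between the fingers and cell_c1 above 1 N and contact force between the fingers and cell_c2 above 1 N), for 0.2 s.
At the end, for the whole second after the job is handed in: Guard past 76 of 85 mm open; cell held still in the air, a finger on each frosted face, its centre within 8 mm sideways, 12 mm in height and 30 mm along the path of beam_mid, clear faces square within 0.15 rad, upright within 0.12 rad, touching no part of the unit (value of joint guard above 0.076 m and x of cell_center in the frame of beam_mid between -0.008 and 0.008 m and y of cell_center in the frame of beam_mid between -0.03 and 0.03 m and z of cell_center in the frame of beam_mid between -0.012 and 0.012 m and angle between the x axis of cell_center and the y axis of beam_mid, either way round below 0.15 rad and angle between cell_center's own z axis and vertical below 0.12 rad and contact force between the fingers and cell_c1 above 1 N and contact force between the fingers and cell_c2 above 1 N and contact force between cell and unit below 0.3 N and linear speed of cell below 0.02 m/s); the arm keeps its last pose, push and grip.
It fails at once if a finger presses on a clear face of the cell (contact force between the fingers and cell_c0 above 2 N).
It fails at once if the cell is tipped over (angle between cell_center's own z axis and vertical above 0.6 rad).
It fails at once if a bystander is disturbed (distance of any of helix, heat_sink, lamp_cover, brush from where it was at the start of the episode above 0.02 m).
It also fails if it takes over 51 s, if anything falls off the work surface, if the arm or the gripper's body presses on something with over 40 N, if the wrist force passes 120 N, or if a joint passes its speed limit or range.

## Working session

There is one attempt and no reset: what is moved stays moved. The work goes in short steps, Python scripts to look and compute and a tool call to move; the robot and the scene stay as the last step left them, time stands still between calls to the robot, and variables do not carry over. Pictures are saved under pics/ and viewed, at most 10 in all, crops included, and the job is handed in when it is done.

Besides the shell and the picture viewer there is one more tool, called after "Request:" by a JSON object that holds its "api" and its "payload", one argument or row to a line. carry_out: Moves the arm, as the interface text tells. Shift numbers are shares of 0.15 m and turn numbers shares of 180 degrees, none past 1 either way. Its arguments: {"type":"object","properties":{"motion":{"type":"string"},"grip":{"type":"number"}},"required":["motion"]}

```bash
ls; mkdir -p pics; python3 - <<'E'
from bench import robot, snapshot
import cv2, numpy as np
o=robot.get_obs(); print(o['time'],o['tool_pos'],o['ee_rot'],o['width'])
for n in ("scene","top"):
    s=snapshot(n); cv2.imwrite(f"pics/{n}0.png",s["image"][:,:,::-1]); print(n,s["fx"],s["fy"],s["cx"],s["cy"],np.round(s["pose"],4).tolist(),[k for k in s])
    np.savez(f"{n}0.npz",**s)
E
```

```text
pics
0.0 [0.17426763 0.52112143 0.21830678] [-3.13941110e+00 -2.08910567e-04  2.81881381e+00] 0.09396342987493042
scene 447.60373137134553 447.60373137134553 255.42340818178346 193.49871834487558 [[-0.1023, -0.5554, 0.8253, 1.4857], [0.9947, -0.0611, 0.0822, -0.0204], [0.0047, 0.8293, 0.5588, 0.7628], [0.0, 0.0, 0.0, 1.0]] ['image', 'fx', 'fy', 'cx', 'cy', 'pose']
top 430.6005338622817 430.6005338622817 256.61194640272583 193.65103356296603 [[-0.0078, 0.9905, -0.1375, 0.4209], [-1.0, -0.0086, -0.0051, -0.1176], [-0.0062, 0.1375, 0.9905, 1.1382], [0.0, 0.0, 0.0, 1.0]] ['image', 'fx', 'fy', 'cx', 'cy', 'pose']
```

View pics/top0.png

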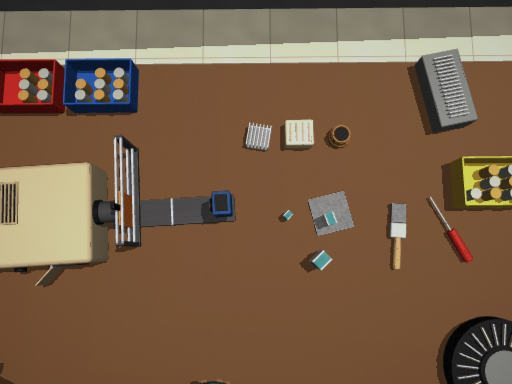

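View pics/scene0.png

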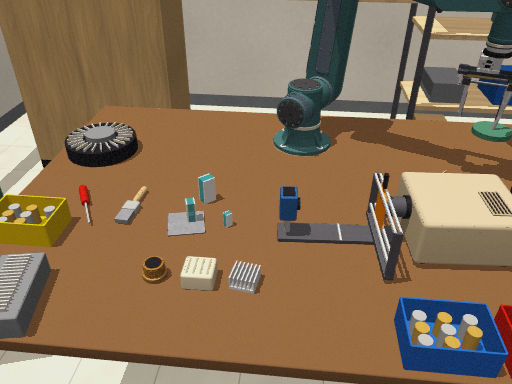

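The top view shows the projector at left with the lens near (105,211), the rail at (140–235, 211) with its white line at (172,211), the meter at (221,203), the mat with the cell at (330,217), and look-alike cells at (288,215) and (321,260). The scene view agrees.

```bash
cat > h.py <<'E'
import numpy as np, cv2
from bench import robot, snapshot
from scipy.spatial.transform import Rotation as R
def ray(s,u,v,T=None):
    T=s["pose"] if T is None else T
    d=np.array([(u-s["cx"])/s["fx"],-(v-s["cy"])/s["fy"],-1.])
    return T[:3,3],T[:3,:3]@d
def onz(s,u,v,z,T=None):
    c,d=ray(s,u,v,T); return c+d*(z-c[2])/d[2]
def proj(s,P,T=None):
    T=s["pose"] if T is None else T
    p=T[:3,:3].T@(np.asarray(P)-T[:3,3]); return s["cx"]-s["fx"]*p[0]/p[2], s["cy"]+s["fy"]*p[1]/p[2]
def wristT(s,o):
    T=np.eye(4);T[:3,:3]=R.from_euler('xyz',o["ee_rot"]).as_matrix();T[:3,3]=o["tool_pos"];return T@s["hand_eye"]
E
python3 - <<'E'
from h import *
t=dict(np.load("top0.npz")); s=dict(np.load("scene0.npz"))
a=cv2.resize(t["image"][125:275,95:355],None,fx=3,fy=3,interpolation=cv2.INTER_CUBIC)[:,:,::-1]
cv2.imwrite("pics/topc.png",a)
b=cv2.resize(s["image"][160:290,160:420],None,fx=3,fy=3,interpolation=cv2.INTER_CUBIC)[:,:,::-1]
cv2.imwrite("pics/scenec.png",b)
print(onz(t,172,211,.012),onz(s,339,233,.012),onz(t,330,217,.064),onz(t,221,203,.138))
E
```

```text
[0.53316616 0.1109235  0.012     ] [0.53940932 0.10927585 0.012     ] [ 0.50962702 -0.29494326  0.064     ] [ 0.53843999 -0.02904648  0.138     ]
```

View pics/topc.png

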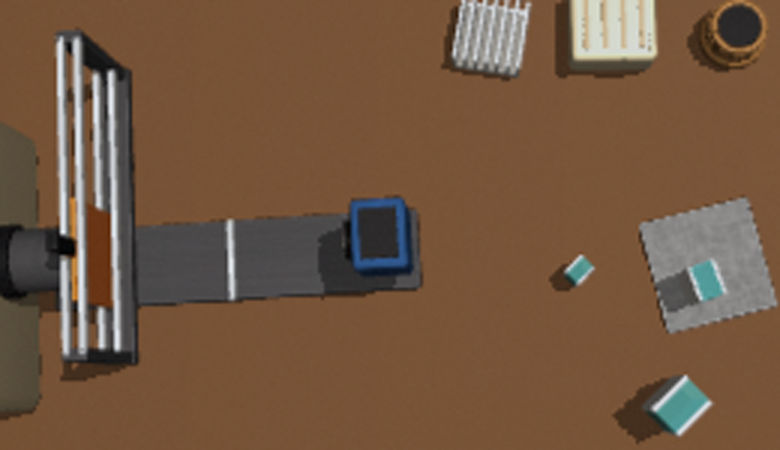

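View pics/scenec.png

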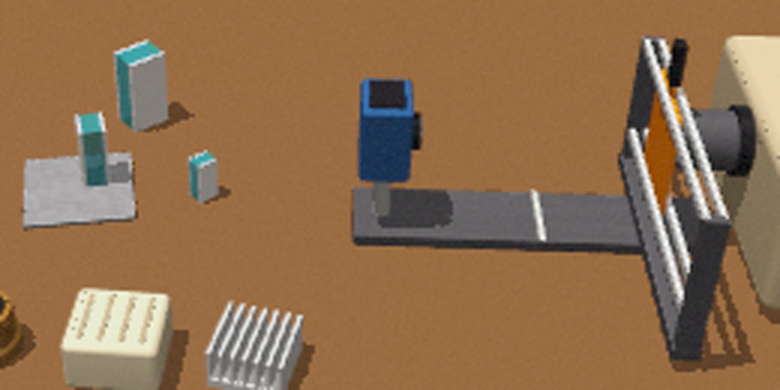

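The crops show the tab at top crop (48–75,235–258) and scene crop (680,41), the white line from (230,220) to (233,300), and the cell's top face with its white frosted edges left and right at about (705,280). Now I'll turn these into positions.

```bash
python3 - <<'E'
from h import *
t=dict(np.load("top0.npz")); s=dict(np.load("scene0.npz"))
tc=lambda u,v:((u+.5)/3-.5+95,(v+.5)/3-.5+125)
sc=lambda u,v:((u+.5)/3-.5+160,(v+.5)/3-.5+160)
for n,p in dict(line0=(230,220),line1=(233,300),r00=(137,226),r10=(418,208),r01=(137,304),r11=(418,288)).items(): print(n,onz(t,*tc(*p),.012).round(4))
for n,p in dict(l0=(533,192),l1=(544,240)).items(): print('scene',n,onz(s,*sc(*p),.012).round(4))
def tri(p,q):
    c,d=ray(t,*p); e,f=ray(s,*q); A=np.c_[d,-f]; k=np.linalg.lstsq(A,e-c,rcond=None)[0]; a=c+k[0]*d;b=e+k[1]*f; return ((a+b)/2).round(4),np.linalg.norm(a-b).round(4)
print('tabtop',onz(t,*tc(52,243),.197),onz(s,*sc(680,42),.197))
print('meter top',onz(t,*tc(380,235),.138),onz(s,*sc(387,94),.138))
# cell top: teal mask in top view
hsv=cv2.cvtColor(t["image"],cv2.COLOR_RGB2HSV)
m=cv2.inRange(hsv,(78,70,90),(100,255,255))
n,l,st,ce=cv2.connectedComponentsWithStats(m)
for i in range(1,n):
    if st[i,4]>15:
        print(st[i],ce[i],onz(t,*ce[i],.064).round(4),cv2.minAreaRect(np.argwhere(l==i)[:,::-1].astype(np.float32)))
E
```

```text
line0 [0.5676 0.1133 0.012 ]
line1 [0.4972 0.1094 0.012 ]
r00 [0.563  0.1952 0.012 ]
r10 [ 0.5769 -0.0522  0.012 ]
r01 [0.4944 0.1932 0.012 ]
r11 [ 0.5064 -0.0521  0.012 ]
scene l0 [0.4991 0.1068 0.012 ]
scene l1 [0.5667 0.113  0.012 ]
tabtop [0.52763782 0.20593632 0.197     ] [0.52953006 0.20358778 0.197     ]
meter top [ 0.53843336 -0.02982661  0.138     ] [ 0.54247903 -0.03009856  0.138     ]
[284 211   8   8  33] [287.72727273 214.72727273] [ 0.5162 -0.1895  0.064 ] ((287.7500305175781, 214.75003051757812), (3.535533905029297, 7.071067810058594), 45.0)
[326 212  10  13  79] [330.24050633 218.13924051] [ 0.5068 -0.2955  0.064 ] ((330.2260437011719, 218.1027374267578), (11.821155548095703, 6.437263011932373), 69.44395446777344)
[314 252  17  17 143] [321.76923077 260.23076923] [ 0.4031 -0.2714  0.064 ] ((321.7500305175781, 260.2500305175781), (8.485280990600586, 14.849242210388184), 45.0)
```

Request:
{"api": "carry_out", "payload": {
  "motion": "-0.1 -0.05 0 0; -0.22 -0.12 0 0; -0.36 -0.19 0 0; -0.5 -0.27 0 0; -0.64 -0.35 0 0; -0.76 -0.41 0 0; -0.85 -0.46 0 0; -0.85 -0.46 0 0",
  "grip": -1
}}

```text
time: 0.9
tool_pos: [0.275, 0.4137, 0.2194]
ee_rot: [-3.141, 0.001, 2.815]
wrist_force: [-0.3, 0.7, 0.4]
width: 0.0333
finger_force: 0.0
```

Request:
{"api": "carry_out", "payload": {
  "motion": "-0.1 -0.05 0 0; -0.22 -0.12 0 0; -0.36 -0.19 0 0; -0.5 -0.27 0 0; -0.64 -0.35 0 0; -0.76 -0.41 0 0; -0.85 -0.46 0 0; -0.85 -0.46 0 0"
}}

```text
time: 1.7
tool_pos: [0.3732, 0.3089, 0.2192]
ee_rot: [-3.141, -0.0, 2.816]
wrist_force: [-0.3, -0.2, -0.2]
width: 0.0003
finger_force: 0.0
```

Request:
{"api": "carry_out", "payload": {
  "motion": "-0.1 -0.05 0 -0.02; -0.25 -0.14 0 -0.04; -0.4 -0.22 0 -0.06; -0.55 -0.3 0 -0.08; -0.7 -0.38 0 -0.1; -0.8 -0.46 0.1 -0.12; -0.8 -0.46 0.2 -0.12; -0.8 -0.46 0.2 -0.12"
}}

```text
time: 2.5
tool_pos: [0.4625, 0.2066, 0.1865]
ee_rot: [-3.141, -0.006, -3.088]
wrist_force: [-1.1, 0.3, -0.5]
width: 0.0004
finger_force: 0.0
```

```bash
python3 - <<'E'
from h import *
o=robot.get_obs(); s=snapshot("wrist"); T=wristT(s,o); print(o['tool_pos'],o['ee_rot'])
print(np.round(s["hand_eye"],3).tolist(), proj(s,(.528,.205,.197),T), proj(s,(.5328,.1107,.012),T))
np.savez("w1.npz",**s,T=T); cv2.imwrite("pics/w1.png",s["image"][:,:,::-1])
E
```

```text
[0.46245625 0.20664219 0.18647785] [-3.14115541 -0.00593952 -3.08826667]
[[0.001, 0.963, 0.271, 0.079], [1.0, -0.001, -0.001, -0.0], [-0.001, 0.271, -0.963, -0.164], [0.0, 0.0, 0.0, 1.0]] (np.float64(245.95064651918082), np.float64(336.5648077946032)) (np.float64(177.2742240778657), np.float64(227.95616664790685))
```

View pics/w1.png

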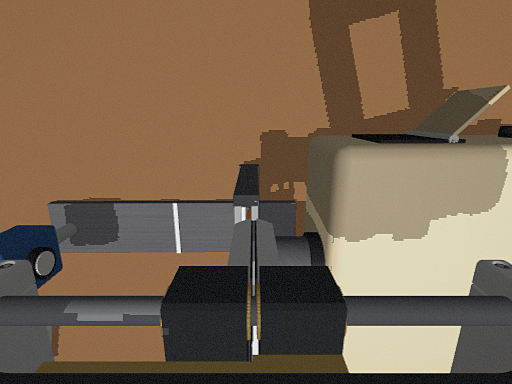

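Request:
{"api": "carry_out", "payload": {
  "motion": "0 -0.03 0.05 0; -0.1 -0.03 0.05 0; -0.2 -0.03 0.05 0; -0.3 -0.03 0.05 0; -0.4 -0.03 0.05 0; -0.5 -0.03 0.05 0; -0.6 -0.03 0.05 0; -0.67 -0.03 0.05 0"
}}

```text
time: 3.35
tool_pos: [0.5648, 0.2082, 0.1825]
ee_rot: [3.141, -0.001, -3.086]
wrist_force: [-3.7, 1.3, 2.1]
width: 0.0002
finger_force: 1.5
```

Request:
{"api": "carry_out", "payload": {
  "motion": "-0.03 0 0 0; -0.06 0 0 0; -0.09 0 0 0; -0.12 0 0 0; -0.14 0 0 0; -0.16 0 0 0; -0.18 0 0 0; -0.18 0 0 0"
}}

```text
time: 4.15
tool_pos: [0.5926, 0.2085, 0.1818]
ee_rot: [-3.141, 0.001, -3.088]
wrist_force: [-0.6, 1.3, 0.5]
width: 0.0006
finger_force: 0.5
```

Request:
{"api": "carry_out", "payload": {
  "motion": "-0.01 0 0 0; -0.02 0 0 0; -0.03 0 0 0; -0.04 0 0 0; -0.04 0 0 0; -0.05 0 0 0; -0.06 0 0 0; -0.06 0 0 0"
}}

```text
time: 4.95
tool_pos: [0.5963, 0.2087, 0.1818]
ee_rot: [-3.14, -0.012, -3.087]
wrist_force: [-14.9, -1.7, 5.1]
width: 0.0002
finger_force: 7.5
```

```bash
python3 - <<'E'
from h import *
s=snapshot("top"); s2=snapshot("scene")
a=cv2.resize(s["image"][135:255,95:225],None,fx=3,fy=3)
b=cv2.resize(s2["image"][150:270,330:460],None,fx=3,fy=3)
cv2.imwrite("pics/g1.png",np.hstack([a,b])[:,:,::-1])
for g in (.0,.08,.085):
  P=(.528+g,.2055+.054*g,.197); print(g,[((u-95)*3,(v-135)*3) for u,v in [proj(s,P)]],[(390+(u-330)*3,(v-150)*3) for u,v in [proj(s2,P)]])
print(robot.get_obs()['wrist_force'])
E
```

```text
0.0 [(np.float64(51.6120843129016), np.float64(211.5045843373047))] [(np.float64(561.1418584111648), np.float64(70.15560742072532))]
0.08 [(np.float64(49.93554256979107), np.float64(104.47898951002969))] [(np.float64(581.6935643895638), np.float64(124.98978735912317))]
0.085 [(np.float64(49.83203663009695), np.float64(97.87146851663195))] [(np.float64(583.0670826970287), np.float64(128.65448313179473))]
[-15.51711472  -1.04544046   5.39603619]
```

View pics/g1.png

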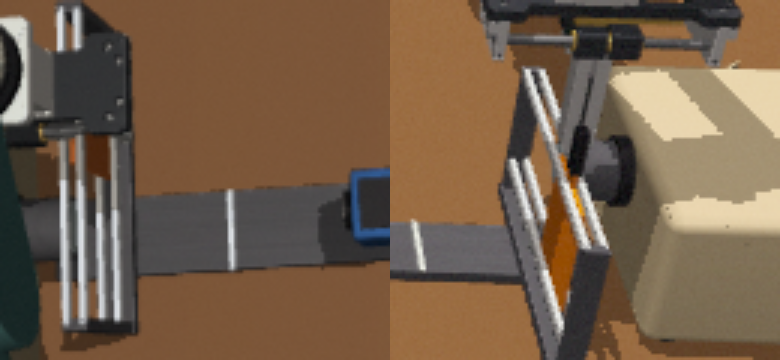

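The two crops show the guard at its stop: the tab is at (582,127) in the scene crop, where the 85 mm position projects, and the push force is 15 N. Next I back off, rise and go to the cell.

Request:
{"api": "carry_out", "payload": {
  "motion": "0.1 0 0 0; 0.2 0 -0.05 0; 0.2 0 -0.2 0; 0.2 0 -0.35 0; 0.2 -0.05 -0.45 0; 0.2 -0.2 -0.5 0; 0.2 -0.4 -0.5 0; 0.2 -0.6 -0.5 0"
}}

```text
time: 5.85
tool_pos: [0.5767, 0.1162, 0.2576]
ee_rot: [-3.141, 0.002, -3.087]
wrist_force: [-0.0, -0.9, -0.5]
width: 0.0002
finger_force: 0.0
```

Request:
{"api": "carry_out", "payload": {
  "motion": "0.03 -0.14 0 0; 0.06 -0.28 0 0; 0.09 -0.42 0 0; 0.12 -0.56 0 0; 0.15 -0.7 0 0; 0.18 -0.84 0 0; 0.2 -0.98 0 0; 0.2 -1 0 0",
  "grip": 0
}}

```text
time: 6.65
tool_pos: [0.5542, -0.0365, 0.257]
ee_rot: [-3.14, 0.001, -3.091]
wrist_force: [0.4, -0.1, -0.0]
width: 0.0471
finger_force: 0.0
```

Request:
{"api": "carry_out", "payload": {
  "motion": "0.03 -0.14 0 0; 0.06 -0.28 0 0; 0.09 -0.42 0 0; 0.12 -0.56 0.05 0; 0.15 -0.7 0.1 0; 0.18 -0.84 0.15 0; 0.2 -0.98 0.2 0; 0.2 -1 0.2 0",
  "grip": 0.3
}}

```text
time: 7.45
tool_pos: [0.5318, -0.1865, 0.2254]
ee_rot: [3.141, -0.002, -3.09]
wrist_force: [0.3, 0.4, -0.7]
width: 0.0611
finger_force: 0.0
```

Request:
{"api": "carry_out", "payload": {
  "motion": "0.03 -0.14 0 0; 0.06 -0.28 0 0; 0.09 -0.42 0 0; 0.12 -0.56 0 0; 0.15 -0.68 0 0; 0.15 -0.72 0 0; 0.15 -0.72 0 0; 0.15 -0.72 0 0"
}}

```text
time: 8.25
tool_pos: [0.516, -0.2933, 0.227]
ee_rot: [3.141, 0.0, -3.087]
wrist_force: [0.2, 0.2, -0.0]
width: 0.0614
finger_force: 0.0
```

```bash
python3 - <<'E'
from h import *
o=robot.get_obs(); s=snapshot("wrist"); T=wristT(s,o); print(o['tool_pos'],o['ee_rot'],o['width'],s["fx"],s["cx"],s["cy"])
np.savez("w2.npz",**s,T=T); cv2.imwrite("pics/w2.png",s["image"][:,:,::-1])
print(proj(s,(.51,-.295,.064),T))
E
```

```text
[ 0.51599928 -0.29334371  0.22704369] [ 3.14090656e+00  3.61174907e-04 -3.08669984e+00] 0.06139584289554871 279.08409084663776 253.2318728025721 191.43147149364816
(np.float64(252.212359109757), np.float64(175.7801251005236))
```

View pics/w2.png

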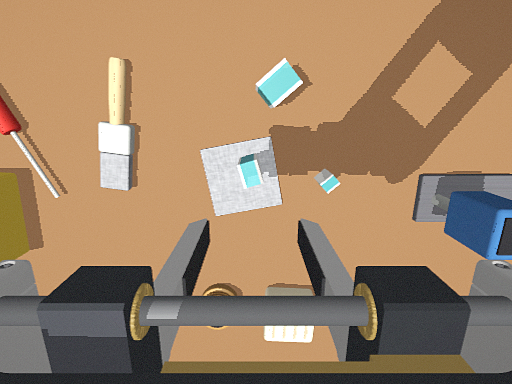

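The wrist view shows the middle-sized cell on the mat at (250,172), frosted faces left and right, clear of the fingers. I'll enlarge it for its corners.

```bash
python3 - <<'E'
from h import *
s=dict(np.load("w2.npz")); c=s["image"][142:202,222:292]
cv2.imwrite("pics/w2c.png",cv2.resize(c,None,fx=10,fy=10,interpolation=cv2.INTER_NEAREST)[:,:,::-1])
E
```

```text
(no output)
```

View pics/w2c.png

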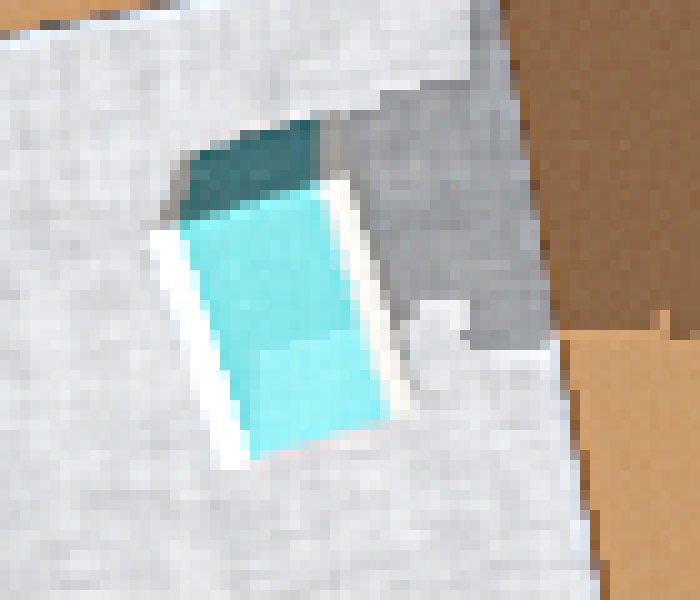

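The crop shows the top face's corners at about (150,230), (350,180), (412,412) and (222,468), with white frosted strips left and right and the dark clear side above.

```bash
python3 - <<'E'
from h import *
s=dict(np.load("w2.npz")); T=s["T"]
P=np.array([onz(s,222+u/10-.5,142+v/10-.5,.064,T) for u,v in [(150,230),(350,180),(412,412),(222,468)]])
print(P.round(4),P.mean(0).round(4)); e=[np.linalg.norm(P[i]-P[(i+1)%4]).round(4) for i in range(4)]; print(e)
x=(P[2]+P[3]-P[0]-P[1]);y=P[1]+P[2]-P[0]-P[3]
print('own x ang',np.arctan2(x[1],x[0]),'y-90',np.arctan2(y[1],y[0])-np.pi/2)
E
```

```text
[[ 0.4974 -0.3144  0.064 ]
 [ 0.4901 -0.291   0.064 ]
 [ 0.5178 -0.2819  0.064 ]
 [ 0.5261 -0.3045  0.064 ]] [ 0.5078 -0.2979  0.064 ]
[np.float64(0.0244), np.float64(0.0292), np.float64(0.0241), np.float64(0.0304)]
own x ang 0.32486874959081513 y-90 0.3263054763158819
```

Request:
{"api": "carry_out", "payload": {
  "motion": "0.06 -0.03 0.05 -0.04; 0.06 -0.03 0.15 -0.086; 0.06 -0.03 0.25 -0.086; 0.06 -0.03 0.35 -0.086; 0.06 -0.03 0.45 -0.086; 0.06 -0.03 0.55 -0.086; 0.06 -0.03 0.6 -0.086; 0.06 -0.03 0.6 -0.086"
}}

```text
time: 9.1
tool_pos: [0.5062, -0.2985, 0.135]
ee_rot: [3.139, -0.002, -2.818]
wrist_force: [0.6, 0.8, 0.5]
width: 0.0613
finger_force: 0.0
```

```bash
python3 - <<'E'
from h import *
o=robot.get_obs(); Rm=R.from_euler('xyz',o["ee_rot"]).as_matrix(); print(o["tool_pos"],o["ee_rot"],o["joint_positions"])
print('tool-axis shift to grasp, shares',(Rm.T@(np.array([.5078,-.2979,.037])-o["tool_pos"])/.15).round(3))
E
```

```text
[ 0.50615992 -0.29851885  0.13495129] [ 3.13880515e+00 -1.91592604e-03 -2.81758756e+00] [-6.29362864e-01  2.03405650e-01  1.40769967e+00  5.16471515e-05
  1.53386938e+00 -2.52416360e+00]
tool-axis shift to grasp, shares [-0.013 -0.001  0.653]
```

Request:
{"api": "carry_out", "payload": {
  "motion": "-0.01 0 0.1 0; -0.01 0 0.25 0; -0.01 0 0.4 0; -0.01 0 0.5 0; -0.01 0 0.58 0; -0.01 0 0.63 0; -0.01 0 0.65 0; -0.01 0 0.65 0"
}}

```text
time: 9.9
tool_pos: [0.5085, -0.2988, 0.0396]
ee_rot: [-3.141, 0.0, -2.817]
wrist_force: [1.1, -0.4, 0.7]
width: 0.061
finger_force: 0.0
```

Request:
{"api": "carry_out", "payload": {
  "motion": "0 0 0 0; 0 0 0 0; 0 0 0 0; 0 0 0 0; 0 0 0 0; 0 0 0 0; 0 0 0 0; 0 0 0 0",
  "grip": -1
}}

```text
time: 10.7
tool_pos: [0.5084, -0.2985, 0.0397]
ee_rot: [3.141, 0.0, -2.817]
wrist_force: [-1.5, -0.0, 2.7]
width: 0.0238
finger_force: 30.0
```

```bash
python3 - <<'E'
from h import *
o=robot.get_obs(); print(o["tool_pos"],o["ee_rot"],o["width"],o["finger_force"],o["wrist_force"])
E
```

```text
[ 0.5083807  -0.29850759  0.03965253] [ 3.14141903e+00  2.31272994e-04 -2.81718694e+00] 0.023807198917766382 29.9958336353302 [-1.51875732 -0.02873197  2.74548101]
```

Request:
{"api": "carry_out", "payload": {
  "motion": "0 0 -0.03 0; 0 0 -0.1 0; 0 0 -0.22 0; 0 0 -0.36 0; 0 0 -0.5 0; 0 0 -0.65 0; 0 0 -0.78 0; 0 0 -0.85 0"
}}

```text
time: 11.5
tool_pos: [0.5091, -0.2993, 0.17]
ee_rot: [-3.138, 0.002, -2.817]
wrist_force: [-0.5, 0.2, -0.2]
width: 0.0238
finger_force: 30.0
```

Request:
{"api": "carry_out", "payload": {
  "motion": "0 0 -0.1 0.03; 0 0 -0.2 0.07; 0 0 -0.3 0.11; 0 0 -0.4 0.15; 0 0 -0.48 0.19; 0 0 -0.53 0.23; 0 0 -0.55 0.27; 0 0 -0.55 0.3"
}}

```text
time: 12.3
tool_pos: [0.5084, -0.2988, 0.2502]
ee_rot: [-3.142, 0.001, 2.519]
wrist_force: [1.1, 0.9, -1.7]
width: 0.024
finger_force: 30.0
```

Request:
{"api": "carry_out", "payload": {
  "motion": "0 0 0 0.03; 0 0 0 0.07; 0 0 0 0.11; 0 0 0 0.15; 0 0 0 0.19; 0 0 0 0.23; 0 0 0 0.26; 0 0 0 0.286"
}}

```text
time: 13.1
tool_pos: [0.5081, -0.2986, 0.2491]
ee_rot: [-3.141, -0.001, 1.621]
wrist_force: [-0.2, -0.8, -1.5]
width: 0.0239
finger_force: 30.0
```

```bash
python3 - <<'E'
from h import *
o=robot.get_obs(); Rm=R.from_euler('xyz',o["ee_rot"]).as_matrix(); print(o["tool_pos"],o["ee_rot"],o["width"],o["finger_force"])
print('shares',(Rm.T@(np.array([.5328,.1107,.25])-o["tool_pos"])/.15).round(3))
E
```

```text
[ 0.50810106 -0.29857315  0.24908553] [-3.14082960e+00 -5.52069507e-04  1.62128773e+00] 0.023894623837063277 29.99346613883972
shares [ 2.717  0.302 -0.005]
```

Request:
{"api": "carry_out", "payload": {
  "motion": "0.08 0.01 0 0; 0.2 0.02 0 0; 0.35 0.04 0 0; 0.5 0.06 0 0; 0.65 0.07 0 0; 0.78 0.09 0 0; 0.87 0.1 0 0; 0.9 0.1 0 0"
}}

```text
time: 13.9
tool_pos: [0.5159, -0.1608, 0.2498]
ee_rot: [3.141, -0.0, 1.628]
wrist_force: [-0.5, -0.4, -2.1]
width: 0.0242
finger_force: 30.0
```

Request:
{"api": "carry_out", "payload": {
  "motion": "0.08 0.01 0 0; 0.2 0.02 0 0; 0.35 0.04 0 0; 0.5 0.06 0 0; 0.65 0.07 0 0; 0.78 0.09 0 0; 0.87 0.1 0 0; 0.9 0.1 0 0"
}}

```text
time: 14.7
tool_pos: [0.5237, -0.0263, 0.2494]
ee_rot: [-3.142, -0.0, 1.626]
wrist_force: [0.3, -0.9, -0.5]
width: 0.0237
finger_force: 30.0
```

Request:
{"api": "carry_out", "payload": {
  "motion": "0.08 0.01 0 0; 0.2 0.02 0 0; 0.35 0.04 0 0; 0.5 0.06 0 0; 0.65 0.07 0 0; 0.78 0.09 0 0; 0.88 0.1 0 0; 0.92 0.1 0 0"
}}

```text
time: 15.5
tool_pos: [0.5312, 0.1123, 0.2493]
ee_rot: [-3.141, -0.0, 1.626]
wrist_force: [-0.8, -0.3, -1.0]
width: 0.0238
finger_force: 30.0
```

```bash
python3 - <<'E'
from h import *
o=robot.get_obs(); Rm=R.from_euler('xyz',o["ee_rot"]).as_matrix(); print(o["tool_pos"],o["ee_rot"],o["width"],o["finger_force"])
print('shares',(Rm.T@(np.array([.5328,.1107,.1057])-o["tool_pos"])/.15).round(3))
E
```

```text
[0.53117143 0.11225163 0.24933385] [-3.14136834e+00 -1.55279108e-04  1.62585827e+00] 0.023808025110254174 29.99526858329773
shares [-0.011  0.01   0.958]
```

Request:
{"api": "carry_out", "payload": {
  "motion": "-0.01 0.01 0.1 0; -0.01 0.01 0.25 0; -0.01 0.01 0.4 0; -0.01 0.01 0.55 0; -0.01 0.01 0.7 0; -0.01 0.01 0.83 0; -0.01 0.01 0.92 0; -0.01 0.01 0.96 0"
}}

```text
time: 16.3
tool_pos: [0.5315, 0.1089, 0.103]
ee_rot: [-3.138, 0.0, 1.624]
wrist_force: [-0.2, 0.6, -0.9]
width: 0.0238
finger_force: 30.0
```

Request:
{"api": "carry_out", "payload": {
  "motion": "0 0 0 0; 0 0 0 0; 0 0 0 0; 0 0 0 0; 0 0 0 0; 0 0 0 0; 0 0 0 0; 0 0 0 0"
}}

```text
time: 17.1
tool_pos: [0.5327, 0.1098, 0.1055]
ee_rot: [3.141, -0.0, 1.625]
wrist_force: [0.3, 0.5, -0.5]
width: 0.0239
finger_force: 30.0
```

```bash
python3 - <<'E'
from h import *
o=robot.get_obs(); print(o["tool_pos"],o["ee_rot"],o["width"],o["finger_force"])
s=snapshot("wrist"); T=wristT(s,o); b=snapshot("scene")
print([proj(s,p,T) for p in [(.5328,.1107,.012),(.5678,.1126,.012),(.4978,.1088,.012)]], [((u-250)*4+0,(v-130)*4) for u,v in [proj(b,(.5328,.1107,z)) for z in (.07,.1,.13)]])
np.savez("w3.npz",**s,T=T);np.savez("scene3.npz",**b)
cv2.imwrite("pics/s3.png",np.hstack([cv2.resize(b["image"][130:260,250:410],(480,390)),cv2.resize(s["image"],(320,240)) if 0 else cv2.copyMakeBorder(cv2.resize(s["image"],(320,240)),0,150,0,0,0)])[:,:,::-1])
E
```

```text
[0.53274612 0.10984754 0.10552486] [ 3.14147053e+00 -1.06250769e-04  1.62501981e+00] 0.02389357298530729 29.99536156654358
[(np.float64(253.1014804664337), np.float64(196.6242246308178)), (np.float64(289.43762267171735), np.float64(196.64761706684908)), (np.float64(216.7599932060387), np.float64(196.60082875375363))] [(np.float64(367.4288837240206), np.float64(336.0920004140751)), (np.float64(372.7083447239436), np.float64(298.4215867704555)), (np.float64(378.14455071116026), np.float64(259.63275431324837))]
```

View pics/s3.png

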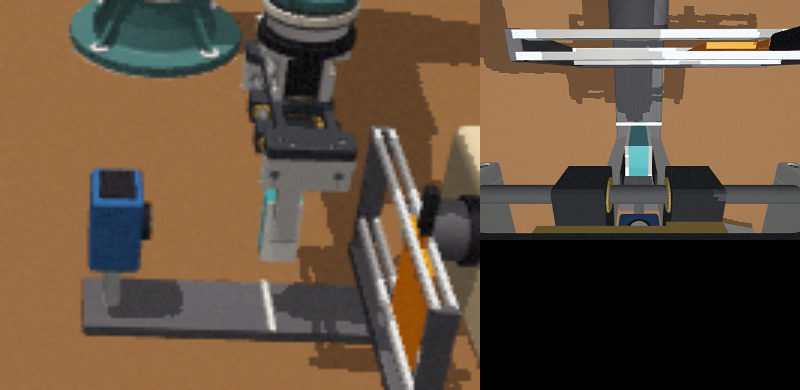

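The wrist view shows the cell hanging square in line with the rail and the white line behind it; the scene crop shows the guard open and the cell clear of everything. One sideways check on the line and rail edges.

```bash
python3 - <<'E'
from h import *
s=dict(np.load("w3.npz")); T=s["T"]; g=s["image"].astype(int)
w=(g.min(2)>200)
for r in range(194,203):
    c=np.flatnonzero(w[r,200:310])+200
    if len(c)>30: 
        a,b=onz(s,c[0]-.5,r,.012,T),onz(s,c[-1]+.5,r,.012,T); print(r,c[0],c[-1],a.round(4),b.round(4),((a+b)/2).round(4),np.linalg.norm(a-b))
E
```

```text
196 217 290 [0.4975 0.1094 0.012 ] [0.5688 0.1133 0.012 ] [0.5332 0.1113 0.012 ] 0.07133372805524427
197 218 290 [0.4985 0.1084 0.012 ] [0.5689 0.1123 0.012 ] [0.5337 0.1104 0.012 ] 0.07044088501597696
198 218 290 [0.4985 0.1074 0.012 ] [0.5689 0.1113 0.012 ] [0.5337 0.1094 0.012 ] 0.07051205816773667
199 218 290 [0.4986 0.1064 0.012 ] [0.569  0.1103 0.012 ] [0.5338 0.1084 0.012 ] 0.07058337529117273
200 218 289 [0.4986 0.1054 0.012 ] [0.5682 0.1092 0.012 ] [0.5334 0.1073 0.012 ] 0.0696868662439929
```

The cell is within 1 mm of the measured path and held still, so I'm handing it in.

```bash
python3 -c "
from bench import robot
print(robot.close_job())"
```

```text
the job is handed in; nothing more can be done
None
```

I handed the job in with the guard pushed to its stop and the middle-sized cell held still by its frosted faces, upright and square in the light path. It is within about 1 mm of the measured midpoint; the judge returned no verdict.

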